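Roll the carton into the pantry bay

ROBOT

A 7-joint arm with a two-finger parallel gripper is mounted at the origin on the work surface. World frame = base frame: x ahead of the robot, y to its left, z up, the work surface at z = 0. Lengths are in m, angles in rad, forces in N, time in s.
With the tool pointing down it reaches from about 0.425 to 0.925 m from the base axis. Payload 6.8 kg.
Tool frame: the origin (TCP) lies midway between the tips of the shut fingers; the grasp point (between the pads) lies 19 mm behind it; z points along the fingers, y is the direction in which the jaws open and shut (so a half turn about z gives the same grasp; the last joint's range is limited). The gripper opens to 85 mm and grips with 20 to 120 N. Pads are 22 mm wide; open, the fingers measure 114 mm over their backs; the gripper's body (76 mm by 85 mm) begins 54 mm behind the grasp point. The pads swing forward as they close: fully open they stand 13 mm farther back than shut.
Start: joints at [1.091, 0.477, 0.022, 1.555, -0.011, 1.109, -0.083], TCP at [0.245, -0.629, 0.231] pointing down, gripper open.
Joint ranges: [-2.96, 2.96], [-0.34, 2.1], [-1.41, 1.46], [0.24, 2.44], [-1.37, 4.51], [0.17, 1.92], [-2.96, 2.96]. Speed limits (rad/s): [2.39, 2.39, 3.14, 3.14, 3.14, 3.14, 3.14].

INTERFACE

Orientations are given as a unit quaternion [w, x, y, z].
In Python, from cell import status, viewer, ticket gives the robot as it stands.
- The arm moves only by the shell command python3 -m creep 'ROWS' [FORCE]. ROWS is JSON, a list of rows, each an object of numbers: "hand": the opening, from 0 (shut) to 1 (fully open); "x", "y", "z": the shift along the tool's x, y, z in m; "roll": the turn about the tool's z in rad. A call has 1 to 20 rows; each row shifts and turns the commanded pose from where the row before left it, along the tool's axes as they then stand; what a row does not reach is not made up. A row lasts 1/8 s, in which the tool goes at most 62.5 mm and 10.7 degrees, less where a joint would pass 70% of its speed; a pose out of reach is approached as far as the arm can. A call is refused whole if a number of a shift passes 0.0625 or a number of a turn 0.188, either way. A call with a gripper value outside its range is refused whole. The fingers move at their own pace and stop on an object; FORCE is the grip in N (left out, the last holds). Time passes only in rows, so rows that do not move let the fingers close. It gives the time, the measured TCP pose, the force and the opening at its end, in the units of the state.
- status.get_state(): the state, without advancing time (a new reading comes with each control period).
- viewer.get_image(name): name is "scene" or "top" or "wrist"; returns the picture (420x560x3 uint8, red, green, blue); there is no depth.
- viewer.camera_params(name): a dict with "intrinsics" (3x3 intrinsics, pixels), "position" and "rotation" of the camera in the world. Camera axes: x right, y up, looking along -z (the intrinsics and any distortion apply to the point x, -y, -z); pixel columns grow to the right and rows downward; lengths in m; the calibration is good to about 2 mm. A picture is of the moment at which its call begins: read the wrist's pose just before it. camera_params takes no time and is no camera call; for the wrist camera it gives the pose at the moment of the call.
- ticket.sign_off(): hands the job in, once; it reports no verdict.
Trained networks look in the newest picture that a camera, given by its name, has taken for a name from the list of things; names that differ only in an ending like _2 or _b are one class to them, and where a whole thing is asked for, a point or a joint stands for the part that bears it (a point fixed in the world has none). Each returns a list of dicts, best first, with "p" (0 to 1); they miss things now and then, are a little off and sometimes report something else, mostly with a low value. They report only what shows in the picture. A call takes as long as a camera call. They do not tell look-alikes from the thing itself.
- viewer.outline_of(camera, target): "mask" (420x560 bool, what is visible of it) and "pixel" ([column, row] in pixels, amid what is visible of it).
- viewer.tip_of(camera, target): "pixel" ([column, row] in pixels: a listed point, or the origin of a listed thing).
The state is a dict: "t": time; "qpos": joint angles; "joint_vel": joint speeds; "tau": joint torques, N m; "tcp_pos": TCP position; "orientation": TCP orientation; "contact_force": force on the tool from outside, world axes, zero at the start; "ft_torque": the same for the moment, N m; "gripper_width": finger opening in m.
Only numpy, scipy, OpenCV 4.12 (cv2) and the standard library are available. Lean on these libraries where they do the work, as an engineer would, in place of code of your own. Each camera call takes 0.05 s, during which the arm holds its last target.

TASK

Make room in the walnut pantry bay: first push the glass jar and the square canister apart, each over to its own side wall, so that the carton will fit between them. Then push the carton along the rollers, at an easy pace and without lifting it off them, in between the two until it stands straight and fully home against the back board of the bay, with jar and canister still upright on either side of it. Leave the cup and the two coasters beside the rollers where they are.

Things in the scene. Friction and masses are not known exactly. Their poses are not given: they have to be found in the camera images.
- runner: Low dark-walnut counter shelf, fixed: a board 300 x 540 mm (x, y), top at z 32 mm, carrying a strip of ten rollers that runs into an open-topped walnut bay at its -y end. Origin: at counter level (z 0) under the middle of the bay's mouth. +y runs up the roller strip away from the bay, so the carton travels to -y; x is across, z up.
- strip_end (a point): Middle of the roller strip's open far end, at roller-top height: (0, 366, 62.5) mm in the shelf's frame. Grey rollers, diameter 25, 84 mm long, axes along x, at y = 20, 56 ... 344 mm, tops at z 62.5; they turn freely (about 0.1 N drag each). Aluminium side channels guide the carton: inner faces at x = +-43, tops at z 80 mm, from y = 2 to 366 mm.
- bay_mouth (a point): Middle of the bay's mouth, on its floor: (0, 0, 61.5) mm in the shelf's frame. The bay inside: x from -117 to 117, y from 0 to -136 mm; side walls 14 mm thick, tops at z 114 mm (52 above the floor). On each side of the mouth a low sill, 10 mm high and 8 mm thick, runs from x = +-51 to the side wall, at y -2 to -10 mm.
- bay_back (a point): Foot of the back board's face in the middle, on the bay floor: (0, -136, 61.5) mm in the shelf's frame. The board is 14 mm thick, top at z 148 mm. With the carton's end touching it the carton is home: its origin then lies at (0, -71, 61.5) mm.
- carton: Closed brown cardboard carton, 80 x 130 x 100 mm (x, y, z), about 0.45 kg (0.3 to 0.65), lying on the rollers with its 130 mm length along them. Origin: middle of its underside; axes parallel to the shelf's at the start. The end to push is its +y end face.
- jar: Square clear-glass storage jar with a latch lid, 66 x 66 mm, 72 mm high to its shoulder, round glass lid (diameter 60 mm) up to 92 mm, thin wire latch, about 0.5 kg. It slides on the bay floor; pushed lower than 40 mm above the floor it does not tip (so too the canister). Stands in the bay on one side of the middle (either). Origin: middle of its underside, z up; sides along its x and y.
- canister: Square white stoneware canister with a bamboo lid, 66 x 66 mm, 84 mm high (knob to 91 mm), about 0.5 kg. Stands in the bay on the other side of the middle from the jar. The gap between the two is 42 to 72 mm at the start, too narrow for the carton; pushed against the side walls they leave 102 mm. Origin: middle of its underside, z up; sides along its x and y.
- cup: Blue-striped white cup, diameter 77 mm, 78 mm high, standing on the walnut board beside the rollers on the +x side. Origin: middle of its underside. To be left alone.
- coaster_low: Bamboo coaster, diameter 94 mm, 9 mm thick, lying on the walnut board beside the rollers on the -x side. Origin: middle of its underside. To be left alone.
- coaster_top: The second coaster, same size, lying on the first. To be left alone.
Things that resemble listed ones, but are neither listed nor needed, are in the scene too. Leave any turquoise look-alike of the jar alone. There is more than one size of the carton; the one meant has the size given above.

How it is judged:
On the way:
1. jar and canister are pushed apart, far enough for the carton to pass, while the carton is still on the rollers outside the bay (((x of jar in the frame of runner below -0.073 m and x of canister in the frame of runner above 0.073 m) or (x of canister in the frame of runner below -0.073 m and x of jar in the frame of runner above 0.073 m)) and y of carton in the frame of runner above 0.065 m), for 0.2 s.
At the end, for the whole second after the job is handed in: The carton stands on the bay floor between jar and canister, fully home (front end within about 7 mm of the back board), within 15 mm of the bay's middle, straight with the bay within 0.07 rad and level; jar and canister stand upright inside the bay, one on either side of it; all at rest (x of carton in the frame of runner between -0.015 and 0.015 m and y of carton in the frame of runner below -0.064 m and angle between the y axis of carton and the y axis of runner, either way round below 0.07 rad and z of carton in the frame of runner between 0.055 and 0.068 m and angle between carton's own z axis and vertical below 0.06 rad and linear speed of each of carton, jar, canister below 0.01 m/s and ((x of jar in the frame of runner below -0.068 m and x of canister in the frame of runner above 0.068 m) or (x of canister in the frame of runner below -0.068 m and x of jar in the frame of runner above 0.068 m)) and y of jar in the frame of runner between -0.115 and -0.035 m and x of jar in the frame of runner between -0.095 and 0.095 m and z of jar in the frame of runner between 0.055 and 0.068 m and angle between each of jar, canister's own z axis and vertical below 0.08 rad and y of canister in the frame of runner between -0.115 and -0.035 m and x of canister in the frame of runner between -0.095 and 0.095 m and z of canister in the frame of runner between 0.055 and 0.068 m); the robot touches nothing.
It fails at once if the carton is lifted off the rollers or tipped (z of carton in the frame of runner above 0.085 m or angle between carton's own z axis and vertical above 0.25 rad).
It fails at once if the carton is shot along the rollers (faster than 0.45 m/s) (linear speed of carton above 0.45 m/s).
It fails at once if jar or canister is knocked over or lifted out (angle between any of jar, canister's own z axis and vertical above 0.4 rad or z of any of jar, canister in the frame of runner above 0.1 m).
It fails at once if the cup or a coaster is displaced (over 25 mm) or knocked over (distance of any of cup, coaster_low, coaster_top from where it was at the start of the episode above 0.025 m or angle between any of cup, coaster_low, coaster_top's own z axis and vertical above 0.3 rad).
It also fails if it takes over 51 s, if anything falls off the work surface, if the arm or the gripper's body presses on something with over 40 N, if the wrist force passes 120 N, or if a joint passes its speed limit or range.

## Working session

There is one attempt and no reset: what is moved stays moved. The work goes in short steps, Python scripts to look and compute and a shell command to move; the robot and the scene stay as the last step left them, time stands still between calls to the robot, and variables do not carry over. Pictures are saved under pics/ and viewed, and the job is handed in when it is done.

```bash
mkdir -p pics; ls
python3 - <<'E'
from cell import status, viewer
import cv2
s=status.get_state(); print({k:(s[k]) for k in ('t','tcp_pos','orientation','gripper_width')})
for n in ('scene','top','wrist'):
    im=viewer.get_image(n); cv2.imwrite(f'pics/{n}0.png',im[:,:,::-1])
    p=viewer.camera_params(n); print(n,p)
E
```

```text
pics
{'t': 0.0, 'tcp_pos': array([ 0.24501173, -0.62833687,  0.23034829]), 'orientation': array([-8.65409115e-04,  9.82766141e-01,  1.84851053e-01, -2.27787522e-04]), 'gripper_width': 0.08493435930002627}
scene {'intrinsics': array([[467.76452892,   0.        , 283.90029807],
       [  0.        , 467.76452892, 204.85370992],
       [  0.        ,   0.        ,   1.        ]]), 'position': array([ 0.83430161, -0.476005  ,  1.00264485]), 'rotation': array([0.91491786, 0.28871182, 0.08400618, 0.26928378])}
top {'intrinsics': array([[428.58286789,   0.        , 274.71147407],
       [  0.        , 428.58286789, 204.21713387],
       [  0.        ,   0.        ,   1.        ]]), 'position': array([0.22533283, 0.10034187, 1.26475375]), 'rotation': array([ 0.70588105,  0.07916685, -0.07566559, -0.69981375])}
wrist {'intrinsics': array([[291.28717492,   0.        , 277.76582024],
       [  0.        , 291.28717492, 208.29431105],
       [  0.        ,   0.        ,   1.        ]]), 'position': array([ 0.31735894, -0.60140871,  0.37256616]), 'rotation': array([ 0.81594019, -0.12529952,  0.08679667, -0.55768089])}
```

View pics/scene0.png

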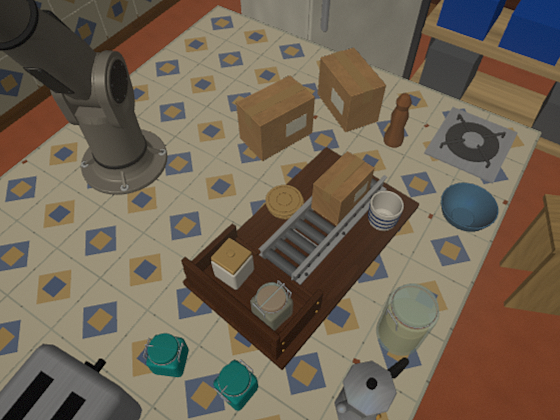

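View pics/top0.png

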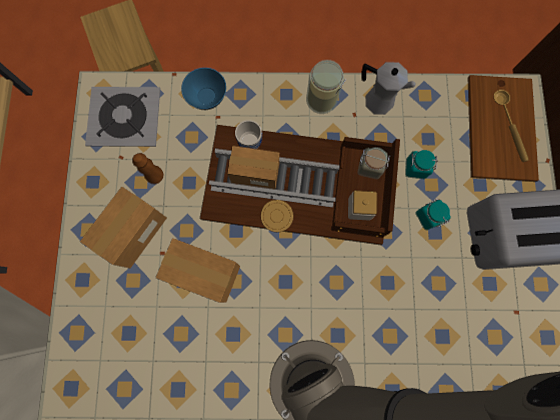

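View pics/wrist0.png

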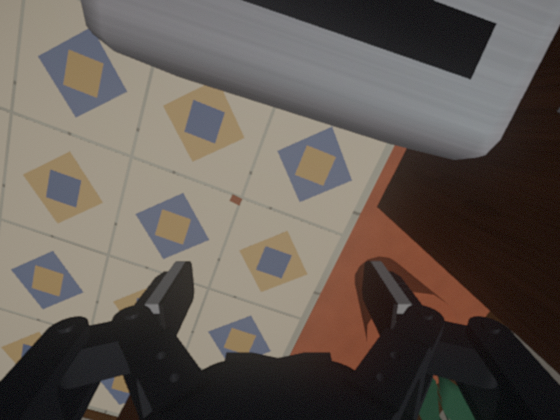

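The scene view shows the canister on the left at (232,262), the jar at (272,303), and the carton on the rollers at (342,190). In the top view the bay is at about (365,190), with the strip running left, so runner +y is roughly world +y. Next I'll measure these.

```bash
cat > h.py <<'E'
import numpy as np
from scipy.spatial.transform import Rotation as R
from scipy.optimize import least_squares
from cell import status, viewer
def cam(n):
    p=viewer.camera_params(n);q=p['rotation'];return p['intrinsics'],np.array(p['position']),R.from_quat([q[1],q[2],q[3],q[0]]).as_matrix()
def ray(c,px):
    K,p,r=c; d=np.array([(px[0]-K[0,2])/K[0,0],-(px[1]-K[1,2])/K[1,1],-1.]);d=r@d;return p,d
def atz(c,px,z):
    p,d=ray(c,px);return p+d*(z-p[2])/d[2]
def proj(c,X):
    K,p,r=c;v=(np.atleast_2d(X)-p)@r;return np.c_[K[0,2]-K[0,0]*v[:,0]/v[:,2],K[1,2]+K[1,1]*v[:,1]/v[:,2]]
def tri(obs):
    A=np.zeros((3,3));b=np.zeros(3)
    for c,px in obs:
        p,d=ray(c,px);d=d/np.linalg.norm(d);M=np.eye(3)-np.outer(d,d);A+=M;b+=M@p
    return np.linalg.solve(A,b)
E
python3 - <<'E'
from h import *
C={n:cam(n) for n in('scene','top')}
for n in C: viewer.get_image(n)
Z={'strip_end':.0625,'bay_mouth':.0615,'bay_back':.0615,'runner':0,'carton':.0625,'jar':.0615,'canister':.0615,'cup':.032,'coaster_low':.032}
for t,z in Z.items():
    o=[]
    for n in C:
        for d in viewer.tip_of(n,t)[:4]:
            if d['p']>.3: print(t,n,round(d['p'],2),np.round(d['pixel'],1),np.round(atz(C[n],d['pixel'],z),4))
E
```

```text
strip_end scene 0.56 [364.7 167. ] [0.591  0.2935 0.0625]
strip_end top 0.91 [210.6 169. ] [0.5976 0.2963 0.0625]
bay_mouth scene 0.67 [276.3 266. ] [ 0.5556 -0.0715  0.0615]
bay_mouth top 0.75 [338.3 184.9] [ 0.5526 -0.0766  0.0615]
bay_back scene 0.79 [231.6 307.5] [ 0.5299 -0.2057  0.0615]
bay_back top 0.95 [384.7 190.3] [ 0.5375 -0.2104  0.0615]
bay_back top 0.62 [355.8 208.7] [ 0.4824 -0.1251  0.0615]
runner scene 0.82 [274.1 281.3] [ 0.5551 -0.0815  0.    ]
runner top 0.59 [336.  189.3] [ 0.5554 -0.0783  0.    ]
carton scene 0.83 [334.6 199. ] [0.5753 0.1613 0.0625]
carton scene 0.73 [277.2 135.8] [0.3392 0.2624 0.0625]
carton top 0.64 [136.1 230.6] [0.4134 0.5004 0.0625]
carton top 0.58 [256.4 171.6] [0.5907 0.162  0.0625]
carton top 0.56 [202.9 271.7] [0.2997 0.3053 0.0625]
jar scene 0.95 [274.  312.2] [ 0.6115 -0.1656  0.0615]
jar scene 0.88 [169.4 361.9] [ 0.4941 -0.3649  0.0615]
jar scene 0.61 [237.  392.9] [ 0.6416 -0.3397  0.0615]
jar scene 0.58 [283.7 201.4] [0.473  0.0875 0.0615]
jar top 0.84 [413.1 166.7] [ 0.6096 -0.2969  0.0615]
jar top 0.76 [429.7 214. ] [ 0.4686 -0.3356  0.0615]
jar top 0.74 [365.4 169.1] [ 0.6011 -0.157   0.0615]
canister scene 0.57 [233.5 270.3] [ 0.4811 -0.1324  0.0615]
canister top 0.95 [356.  206.7] [ 0.4882 -0.1258  0.0615]
cup scene 0.79 [382.9 222.8] [0.7025 0.1834 0.032 ]
cup top 0.87 [251.4 139.5] [0.7019 0.1807 0.032 ]
cup top 0.64 [337.3 189.8] [ 0.5456 -0.0776  0.032 ]
coaster_low scene 0.46 [284.8 204.7] [0.4696 0.098  0.032 ]
```

```bash
cat > ov.py <<'E'
from h import *
import cv2,sys
def frame(x,y,a):
    c,s=np.cos(a),np.sin(a)
    return lambda P:(np.atleast_2d(P)@np.array([[c,s,0],[-s,c,0],[0,0,1]])+[x,y,0])
def box(cx,cy,hx,hy,z):
    return [(cx-hx,cy-hy,z),(cx+hx,cy-hy,z),(cx+hx,cy+hy,z),(cx-hx,cy+hy,z),(cx-hx,cy-hy,z)]
def draw(name,crop,k,lines,out,img=None):
    c=cam(name); im=viewer.get_image(name) if img is None else img
    x0,y0,x1,y1=crop
    v=cv2.resize(im[y0:y1,x0:x1,::-1],None,fx=k,fy=k,interpolation=cv2.INTER_CUBIC)
    v=np.clip(v.astype(float)*1.3,0,255).astype(np.uint8)
    for L,col in lines:
        p=proj(c,L); p=(p-[x0,y0]+.5)*k-.5
        cv2.polylines(v,[np.round(p*8).astype(np.int32)],False,col,1,cv2.LINE_AA,3)
    cv2.imwrite(out,v)
def runner_lines(F):
    g=(0,255,0)
    return [(F(box(0,104,150,270,32)*np.array([.001]*3)),(0,255,255)),
     (F(np.array(box(0,-68,117,68,114))*.001),g),(F(np.array(box(0,-143,131,7,148))*.001),(255,0,255)),
     (F(np.array(box(0,184,43,182,80))*.001),(255,255,0)),(F(np.array(box(0,-75,131,75,114))*.001),(255,255,255))]
E
cat > a.py <<'E'
from ov import *
F=frame(*map(float,sys.argv[1:4]))
L=runner_lines(F); t=sys.argv[4]
draw('top',(190,115,410,255),3.6,L,f'pics/top_{t}.png')
draw('scene',(170,130,430,370),2.4,L,f'pics/sc_{t}.png')
E
sed -i 's/np.array(\[.001\]\*3)/1/' ov.py; sed -i 's/F(box(0,104,150,270,32)\*1)/F(np.array(box(0,104,150,270,32))*.001)/' ov.py
python3 a.py 0.554 -0.0745 -0.118 a
```

```text
(no output)
```

View pics/top_a.png

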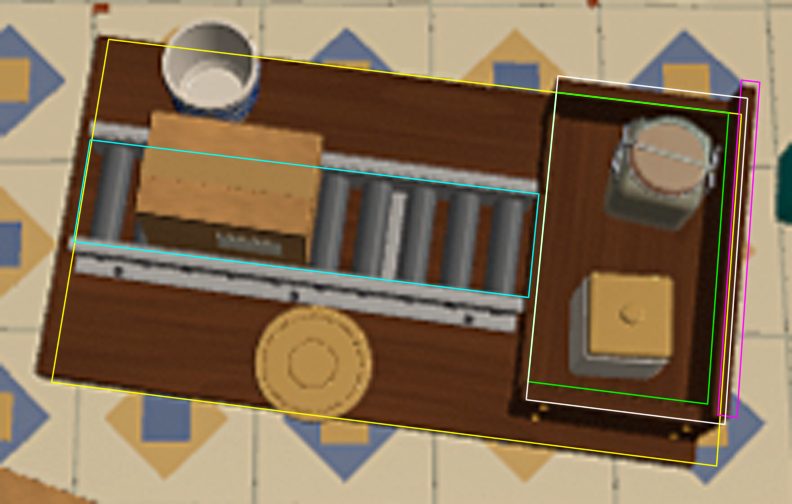

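View pics/sc_a.png

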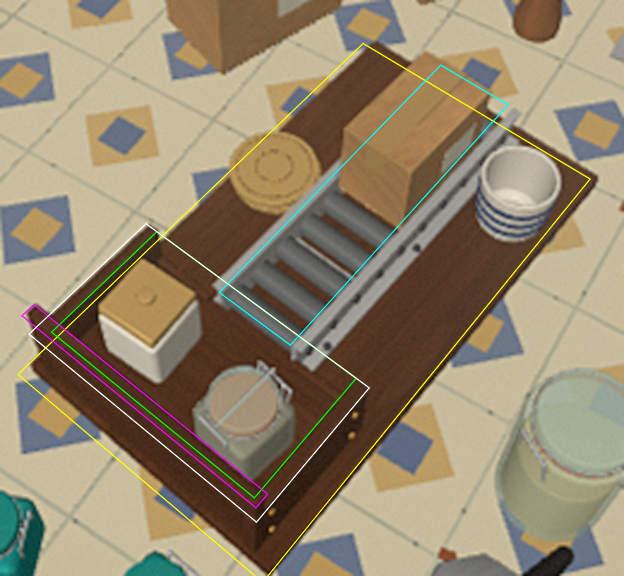

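Run:
```python
from ov import *
draw('top',(310,120,410,255),6,[],'pics/t1.png')
draw('scene',(170,220,330,370),5,[],'pics/s1.png')
draw('top',(195,115,325,245),6,[],'pics/t2.png')
draw('scene',(260,140,430,260),4.5,[],'pics/s2.png')
```

```text
(no output)
```

View pics/t1.png

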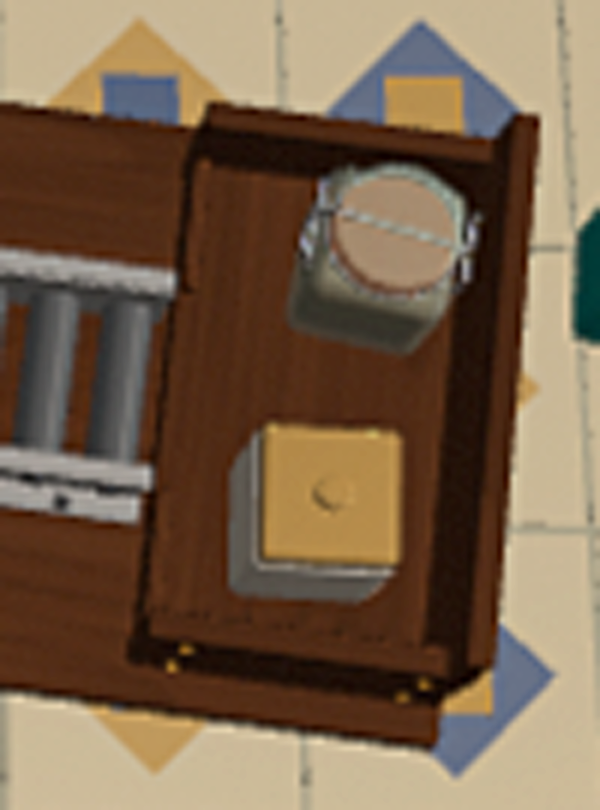

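View pics/s1.png

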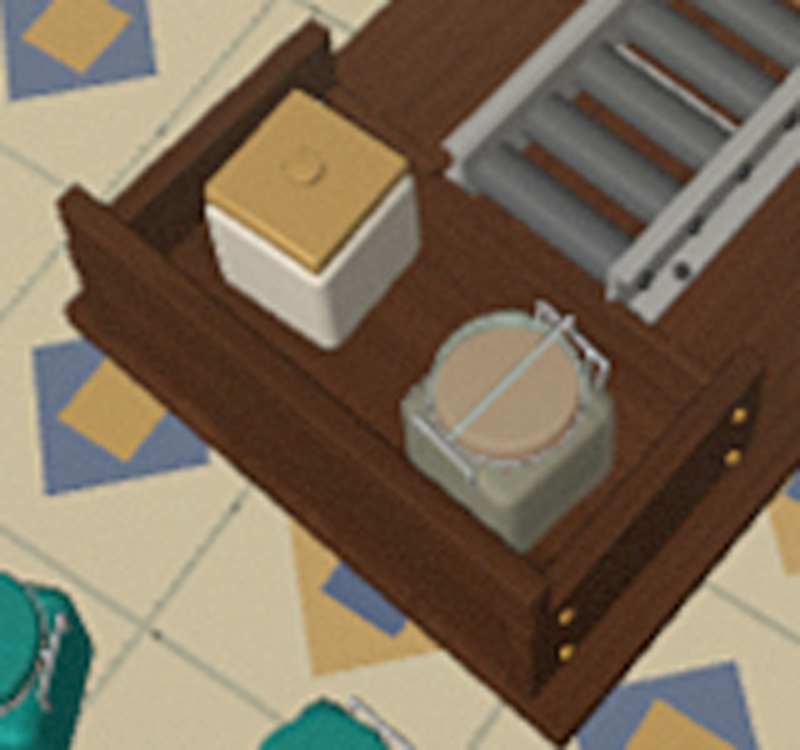

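View pics/t2.png

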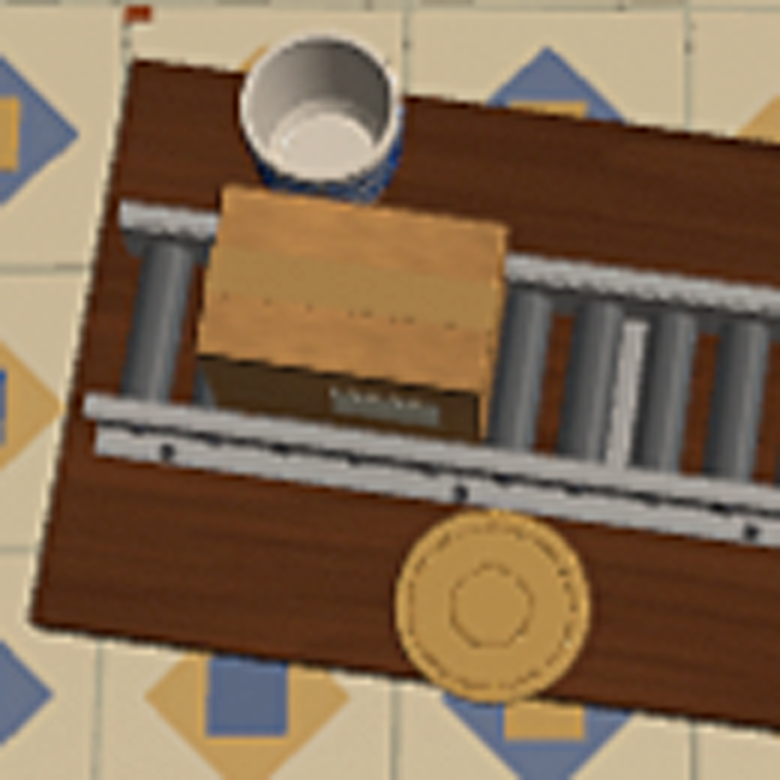

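View pics/s2.png

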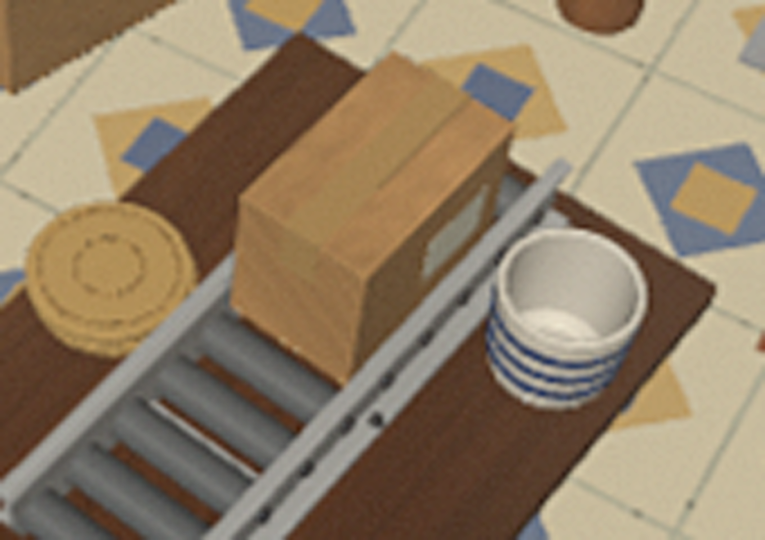

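```bash
cat > fit.py <<'E'
from ov import *
C={n:cam(n) for n in('scene','top')}
cr={'t1':('top',310,120,6),'t2':('top',195,115,6),'s1':('scene',170,220,5),'s2':('scene',260,140,4.5)}
D=[('t1',207,104,131,0,114),('t1',138,632,-131,0,114),('t1',540,117,131,-150,148),('t1',493,667,-131,-150,148),
('t1',435,748,-150,'a',32),('t2',133,60,150,'b',32),('t2',32,625,-150,'b',32),
('s1',63,198,-131,-150,148),('s1',540,602,131,-150,148),('s1',313,22,-131,0,114),('s1',758,350,131,0,114),
('s1',68,312,-150,'a',32),('s1',563,745,150,'a',32),('s2',300,33,-150,'b',32),('s2',715,290,150,'b',32)]
def res(q):
    F=frame(*q[:3]);o=[]
    for c,u,v,x,y,z in D:
        n,x0,y0,k=cr[c]; y={'a':q[3]*1000-540,'b':q[3]*1000}.get(y,y)
        px=np.array([(u+.5)/k-.5+x0,(v+.5)/k-.5+y0])
        o.append((proj(C[n],F([x*.001,y*.001,z*.001]))[0]-px))
    return np.ravel(o)
s=least_squares(res,[.554,-.07,-.118,.38],loss='soft_l1');print(np.round(s.x,4));print(np.round(res(s.x).reshape(-1,2),1))
E
python3 fit.py
```

```text
[ 0.5556 -0.0703 -0.1297  0.3811]
[[-0.5 -1.8]
 [ 1.  -0.1]
 [-0.1 -1.6]
 [ 0.2 -0.3]
 [ 1.9 -0.6]
 [ 0.1 -1.2]
 [-0.2 -0.4]
 [-1.7 -0.3]
 [-0.7 -0.3]
 [ 0.2 -2.7]
 [ 3.4  0.9]
 [-2.1 -0.8]
 [-0.5 -0.4]
 [-1.  -1.1]
 [ 0.7 -1.2]]
```

```bash
python3 a.py 0.5556 -0.0703 -0.1297 b
```

```text
(no output)
```

View pics/top_b.png

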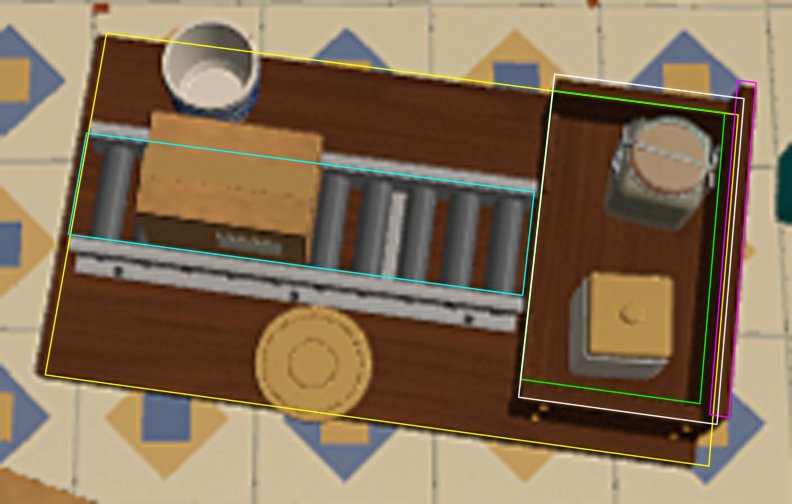

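View pics/sc_b.png

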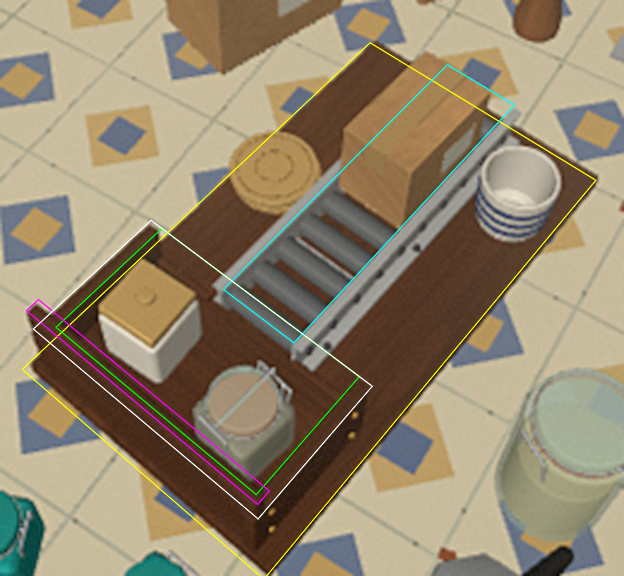

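```bash
python3 -m creep '[{"hand":0,"z":-0.03,"roll":0.166},{"hand":0,"z":-0.04,"roll":0.166},{"hand":0,"z":-0.03,"roll":0.167},{"hand":0,"x":0.0237,"y":-0.052},{"hand":0,"x":0.0237,"y":-0.052},{"hand":0,"x":0.0237,"y":-0.052},{"hand":0,"x":0.0237,"y":-0.052},{"hand":0,"x":0.0237,"y":-0.052},{"hand":0,"x":0.0237,"y":-0.052},{"hand":0,"x":0.0237,"y":-0.052},{"hand":0,"x":0.0237,"y":-0.052},{"hand":0,"x":0.0237,"y":-0.052},{"hand":0,"x":0.0237,"y":-0.051},{"hand":0}]'
python3 - <<'E'
from ov import *
s=status.get_state(); print(s['t'],s['tcp_pos'],s['orientation'],s['qpos'])
c=cam('wrist')
F=frame(.553,-.071,-.127)
cv2.imwrite('pics/w1.png',viewer.get_image('wrist')[:,:,::-1])
print(proj(c,s['tcp_pos']))
for t in('jar','canister','bay_back','bay_mouth'):
    for d in viewer.tip_of('wrist',t)[:3]:
        p=atz(c,d['pixel'],.0615); print(t,round(d['p'],2),np.round(d['pixel']),np.round(p,4))
E
```

```text
1.55 [ 0.24524738 -0.62887825  0.23128438] [-1.28248493e-05  9.82772902e-01  1.84817265e-01  1.96823318e-05] [ 1.09088618  0.47702389  0.02239863  1.55541764 -0.01153499  1.10929401
 -0.08310266]
[[276.36180671 264.82924893]]$[0]: bad value
```

View pics/w1.png

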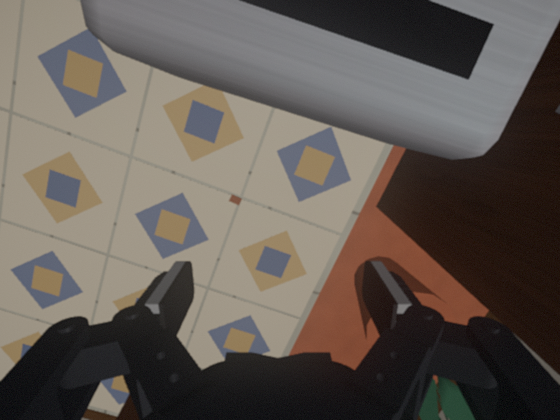

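```bash
python3 -m creep '[{"hand":0.0,"x":0.0,"y":0.0,"z":-0.03,"roll":0.166},{"hand":0.0,"x":0.0,"y":0.0,"z":-0.04,"roll":0.166},{"hand":0.0,"x":0.0,"y":0.0,"z":-0.03,"roll":0.167}]'; python3 -c "
from cell import status;s=status.get_state();print(s['t'],s['tcp_pos'],s['orientation'])"
```

```text
t: 2.17
tcp_pos: [0.2454, -0.6292, 0.3332]
orientation: [0.001, 0.998, -0.066, 0.0]
contact_force: [-0.1, -0.8, -1.0]
gripper_width: 0.0326
2.175 [ 0.24536297 -0.62915788  0.33319628] [ 6.31196834e-04  9.97798803e-01 -6.63096802e-02  4.20872130e-04]
```

```bash
python3 -m creep '[{"hand":0.0,"x":0.024,"y":-0.052,"z":0.0,"roll":0.0},{"hand":0.0,"x":0.024,"y":-0.052,"z":0.0,"roll":0.0},{"hand":0.0,"x":0.024,"y":-0.052,"z":0.0,"roll":0.0},{"hand":0.0,"x":0.024,"y":-0.052,"z":0.0,"roll":0.0},{"hand":0.0,"x":0.024,"y":-0.052,"z":0.0,"roll":0.0},{"hand":0.0,"x":0.024,"y":-0.052,"z":0.0,"roll":0.0},{"hand":0.0,"x":0.024,"y":-0.052,"z":0.0,"roll":0.0},{"hand":0.0,"x":0.024,"y":-0.052,"z":0.0,"roll":0.0},{"hand":0.0,"x":0.024,"y":-0.052,"z":0.0,"roll":0.0},{"hand":0.0,"x":0.021,"y":-0.051,"z":0.0,"roll":0.0},{"hand":0.0,"x":0.0,"y":0.0,"z":0.0,"roll":0.0}]'
cat > look.py <<'E'
from ov import *
tag=sys.argv[1]
s=status.get_state(); print(s['t'],s['tcp_pos'],s['orientation'],s['contact_force'],s['gripper_width'])
c=cam('wrist'); P=np.array([.553,-.071,0]);a=-.127
X=np.array([np.cos(a),np.sin(a),0]);Y=np.array([-np.sin(a),np.cos(a),0])
rf=lambda p:np.round(1000*np.array([(p-P)@X,(p-P)@Y,p[2]]),1)
print('tcp runner',rf(s['tcp_pos']))
im=viewer.get_image('wrist')
F=frame(.553,-.071,-.127)
draw('wrist',(0,0,560,420),1.4,runner_lines(F),f'pics/{tag}.png',im)
if len(sys.argv)>2:
  for t in sys.argv[2:]:
    for d in viewer.tip_of('wrist',t)[:2]:
        if d['p']>.3:print(t,round(d['p'],2),np.round(d['pixel']),rf(atz(c,d['pixel'],.0615)))
E
python3 look.py w2 jar canister bay_back bay_mouth
```

```text
t: 3.55
tcp_pos: [0.5481, -0.1384, 0.3313]
orientation: [-0.001, 0.998, -0.059, 0.0]
contact_force: [0.6, -1.2, -1.1]
gripper_width: 0.0002
3.55 [ 0.54814435 -0.13843527  0.3312998 ] [-1.17868503e-03  9.98252474e-01 -5.90801994e-02  3.72932683e-04] [ 0.6198838  -1.20810533 -1.10139846] 0.00018300772607673392
tcp runner [  3.7 -67.5 331.3]
jar 0.92 [295. 127.] [ 67.8 -90.5  61.5]
jar 0.64 [409. 193.] [ -23.4 -258.8   61.5]
canister 0.65 [281. 218.] [-64.2 -72.2  61.5]
bay_back 0.79 [325. 175.] [   1.3 -135.4   61.5]
bay_mouth 0.83 [230. 175.] [ 0.8  0.3 61.5]
bay_mouth 0.59 [40. 95.] [106.1 248.5  61.5]
```

View pics/w2.png

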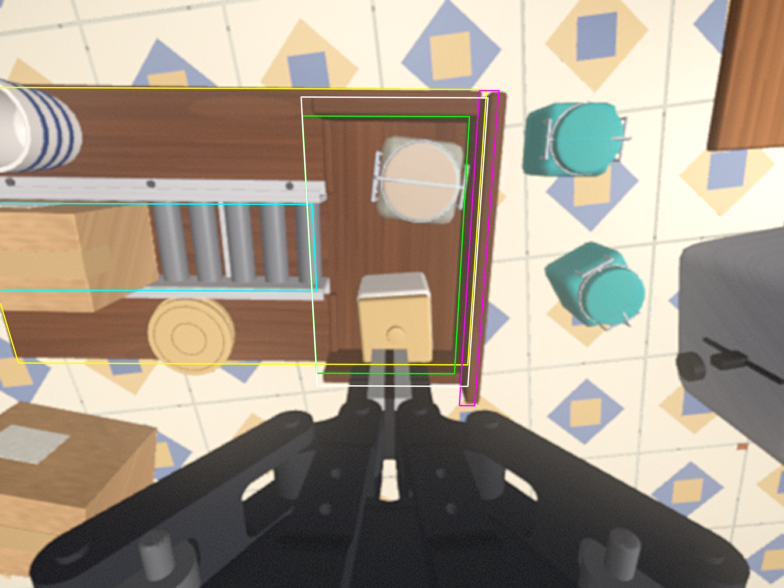

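The wrist view confirms the runner frame: mouth at (0.8, 0.3) mm and back at (1.3, -135.4) mm. The jar reads about (66, -87) and the canister about (-63, -70), which leaves a gap of about 60 mm. Next I descend into the gap.

```bash
python3 -m creep '[{"hand":0.0,"x":-0.002,"y":0.004,"z":0.04,"roll":0.0},{"hand":0.0,"x":0.0,"y":0.0,"z":0.05,"roll":0.0},{"hand":0.0,"x":0.0,"y":0.0,"z":0.05,"roll":0.0},{"hand":0.0,"x":0.0,"y":0.0,"z":0.035,"roll":0.0},{"hand":0.0,"x":0.0,"y":0.0,"z":0.0,"roll":0.0}]'; python3 look.py w3
python3 -c "
from ov import *
draw('scene',(170,150,430,345),3,[],'pics/s3.png')"
```

```text
t: 4.42
tcp_pos: [0.5412, -0.1489, 0.154]
orientation: [-0.0, 0.998, -0.065, -0.003]
contact_force: [0.2, 0.1, 1.1]
gripper_width: 0.0001
4.425 [ 0.5411851  -0.14889173  0.15403001] [-1.58977641e-04  9.97907419e-01 -6.45968025e-02 -2.83021909e-03] [0.19848914 0.11272016 1.11811938] 0.00011841498414501214
tcp runner [ -1.9 -78.8 154. ]
```

View pics/s3.png

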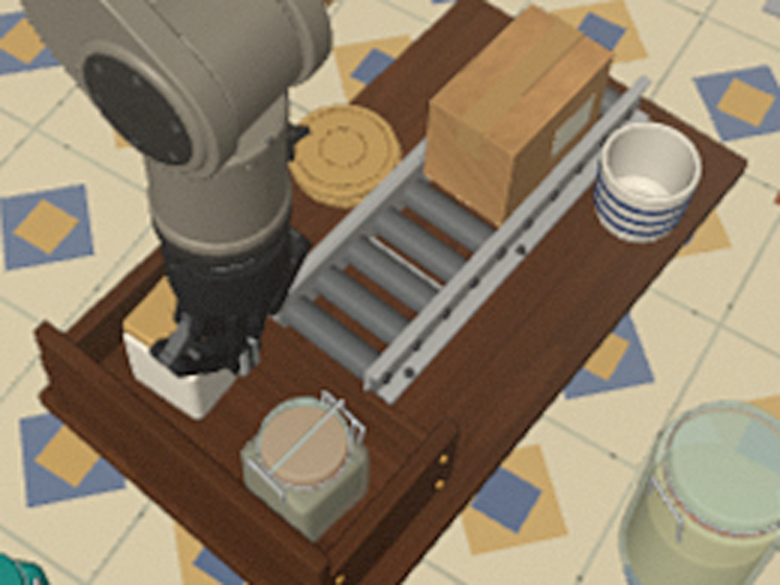

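View pics/w3.png

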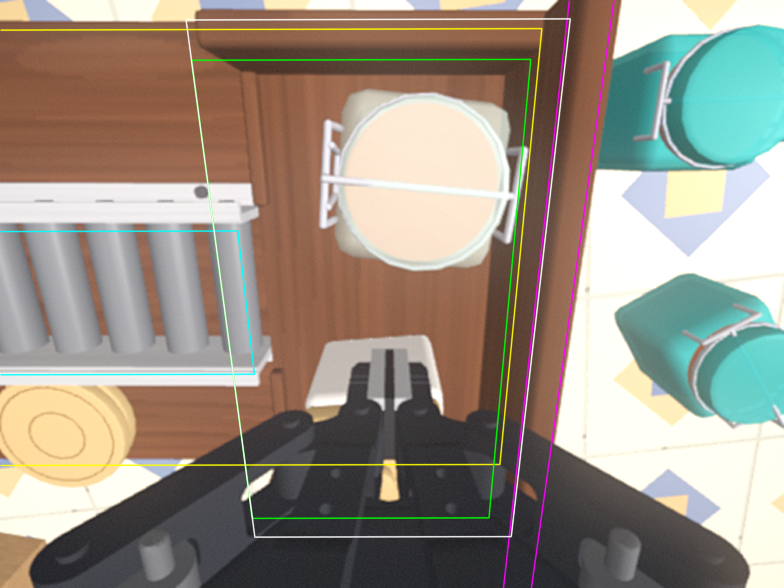

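The fingers are at runner (-2, -79) and 154 mm up, in the gap. The tips sit 18 mm clear of the canister face in x. The remaining descent comes next, followed by the push on the canister.

```bash
python3 -m creep '[{"hand":0.0,"x":0.004,"y":-0.004,"z":0.0,"roll":0.0},{"hand":0.0,"x":0.0,"y":0.0,"z":0.03,"roll":0.0},{"hand":0.0,"x":0.0,"y":0.0,"z":0.035,"roll":0.0},{"hand":0.0,"x":0.0,"y":0.0,"z":0.0,"roll":0.0},{"hand":0.0,"x":-0.008,"y":-0.001,"z":0.0,"roll":0.0},{"hand":0.0,"x":-0.008,"y":-0.001,"z":0.0,"roll":0.0},{"hand":0.0,"x":-0.007,"y":-0.001,"z":0.0,"roll":0.0},{"hand":0.0,"x":-0.006,"y":0.0,"z":0.0,"roll":0.0},{"hand":0.0,"x":-0.004,"y":0.0,"z":0.0,"roll":0.0},{"hand":0.0,"x":0.0,"y":0.0,"z":0.0,"roll":0.0}]'; python3 look.py w4 canister
```

```text
t: 5.78
tcp_pos: [0.5158, -0.1373, 0.0915]
orientation: [0.0, 0.998, -0.064, 0.0]
contact_force: [2.1, 0.9, 0.2]
gripper_width: -0.0001
5.775 [ 0.51575357 -0.1372759   0.09147921] [ 3.08485360e-05  9.97975964e-01 -6.35920636e-02  1.51401616e-04] [2.13043425 0.92721776 0.19464976] -7.33891203512355e-05
tcp runner [-28.6 -70.5  91.5]
```

View pics/w4.png

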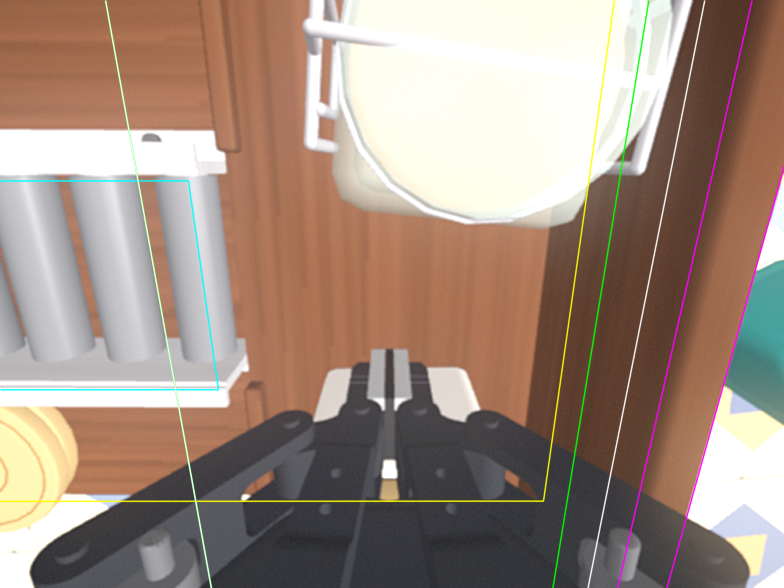

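Contact is gentle at about 2 N and the canister is sliding. I'll keep pushing until it reaches the wall.

```bash
python3 -m creep '[{"hand":0.0,"x":-0.005,"y":0.0,"z":0.0,"roll":0.0},{"hand":0.0,"x":-0.004,"y":0.0,"z":0.0,"roll":0.0},{"hand":0.0,"x":0.0,"y":0.0,"z":0.0,"roll":0.0}]';python3 -m creep '[{"hand":0.0,"x":-0.003,"y":0.0,"z":0.0,"roll":0.0},{"hand":0.0,"x":0.0,"y":0.0,"z":0.0,"roll":0.0}]'; python3 look.py w5
```

```text
t: 6.25
tcp_pos: [0.5065, -0.1362, 0.0912]
orientation: [0.0, 0.998, -0.064, -0.0]
contact_force: [3.0, -1.3, 0.5]
gripper_width: 0.0003
t: 6.5
tcp_pos: [0.5062, -0.1365, 0.0921]
orientation: [0.0, 0.998, -0.064, 0.003]
contact_force: [7.8, -3.1, -0.1]
gripper_width: 0.0005
6.5 [ 0.50624595 -0.13650372  0.09210318] [ 3.46139434e-04  9.97960267e-01 -6.37875412e-02  2.51693956e-03] [ 7.79012193 -3.05870988 -0.10545889] 0.00046531964714027714
tcp runner [-38.1 -70.9  92.1]
```

The tool stalls at x = -38 with 8 N, so the canister is against its wall. The jar is next.

```bash
python3 -m creep '[{"hand":0.0,"x":0.01,"y":0.0,"z":0.0,"roll":0.0},{"hand":0.0,"x":0.02,"y":0.007,"z":0.0,"roll":0.0},{"hand":0.0,"x":0.02,"y":0.006,"z":0.0,"roll":0.0},{"hand":0.0,"x":0.008,"y":0.0,"z":0.0,"roll":0.0},{"hand":0.0,"x":0.006,"y":0.0,"z":0.0,"roll":0.0},{"hand":0.0,"x":0.006,"y":0.0,"z":0.0,"roll":0.0},{"hand":0.0,"x":0.004,"y":0.0,"z":0.0,"roll":0.0},{"hand":0.0,"x":0.0,"y":0.0,"z":0.0,"roll":0.0}]'; python3 look.py w6
```

```text
t: 7.55
tcp_pos: [0.5757, -0.1579, 0.0913]
orientation: [-0.0, 0.998, -0.064, 0.0]
contact_force: [-1.2, 0.7, 0.8]
gripper_width: 0.0002
7.55 [ 0.57568952 -0.15788373  0.09127871] [-3.09348092e-05  9.97981600e-01 -6.35037484e-02  6.41821886e-06] [-1.18894899  0.70575722  0.8031876 ] 0.0002011166837243846
tcp runner [ 33.5 -83.3  91.3]
```

View pics/w6.png

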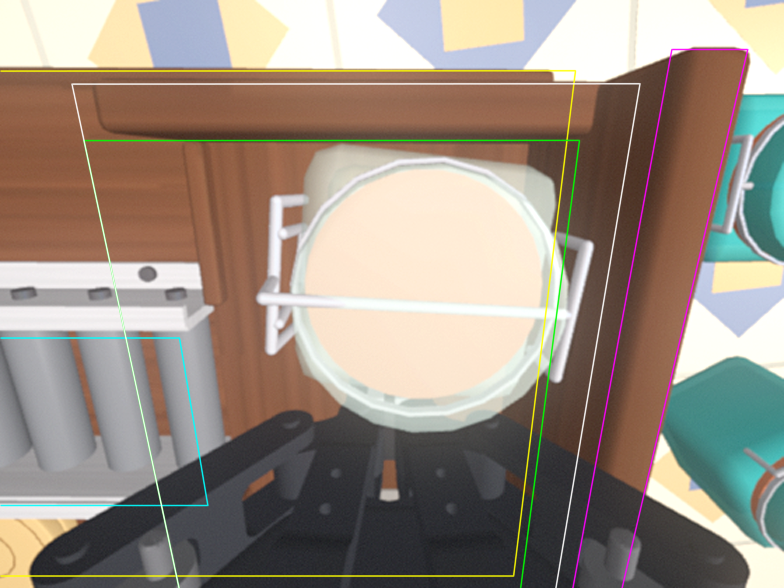

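```bash
python3 -m creep '[{"hand":0.0,"x":0.004,"y":0.0,"z":0.0,"roll":0.0},{"hand":0.0,"x":0.003,"y":0.0,"z":0.0,"roll":0.0},{"hand":0.0,"x":0.0,"y":0.0,"z":0.0,"roll":0.0}]';python3 -m creep '[{"hand":0.0,"x":0.004,"y":0.0,"z":0.0,"roll":0.0},{"hand":0.0,"x":0.0,"y":0.0,"z":0.0,"roll":0.0}]'; python3 look.py w7
```

```text
t: 7.98
tcp_pos: [0.5802, -0.1599, 0.0906]
orientation: [0.0, 0.998, -0.064, -0.002]
contact_force: [-6.0, -1.1, 1.7]
gripper_width: -0.0003
t: 8.22
tcp_pos: [0.5813, -0.1599, 0.0896]
orientation: [0.0, 0.998, -0.064, -0.005]
contact_force: [-14.3, -0.1, 4.2]
gripper_width: 0.0003
8.225 [ 0.58130381 -0.15990657  0.08956817] [ 1.86685392e-04  9.97920454e-01 -6.42303806e-02 -5.40287152e-03] [-14.29839243  -0.06887016   4.18936625] 0.00025805208867037843
tcp runner [ 39.3 -84.6  89.6]
```

View pics/w7.png

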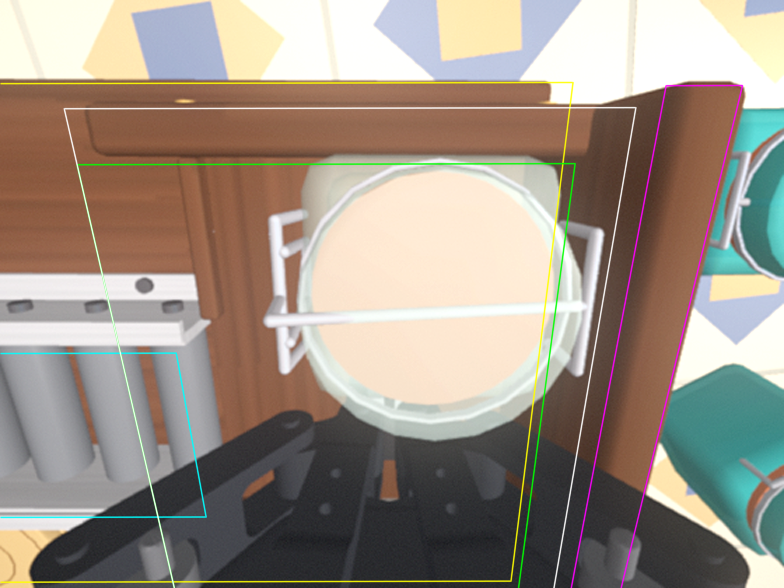

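The jar is square against its wall at 14 N, with the tool at x = 39 mm. Now I back off, rise, and verify.

```bash
python3 -m creep '[{"hand":0.0,"x":-0.02,"y":0.0,"z":0.0,"roll":0.0},{"hand":0.0,"x":-0.022,"y":0.0,"z":0.0,"roll":0.0},{"hand":0.0,"x":0.0,"y":0.0,"z":-0.05,"roll":0.0},{"hand":0.0,"x":0.0,"y":0.0,"z":-0.06,"roll":0.0},{"hand":0.0,"x":0.0,"y":0.0,"z":-0.06,"roll":0.0},{"hand":0.0,"x":0.0,"y":-0.05,"z":0.0,"roll":0.0},{"hand":0.0,"x":0.0,"y":-0.05,"z":0.0,"roll":0.0},{"hand":0.0,"x":0.0,"y":0.0,"z":0.0,"roll":0.0}]'; python3 look.py w8 jar canister carton; python3 -c "
from ov import *
print(status.get_state()['qpos'].round(2))
draw('top',(190,115,410,255),3.6,runner_lines(frame(.553,-.071,-.127)),'pics/t8.png')"
```

```text
t: 9.28
tcp_pos: [0.559, -0.0495, 0.2622]
orientation: [-0.001, 0.998, -0.06, 0.002]
contact_force: [0.4, -0.9, -0.1]
gripper_width: 0.0001
9.275 [ 0.55902507 -0.04952426  0.26220992] [-0.00118551  0.99821974 -0.05961256  0.00151555] [ 0.43746135 -0.89512825 -0.11467468] 8.142112816548642e-05
tcp runner [  3.3  22.1 262.2]
jar 0.87 [381. 116.] [ 82.6 -93.4  61.5]
jar 0.8 [490. 209.] [ -26.2 -239.1   61.5]
canister 0.55 [352. 250.] [-81.8 -74.5  61.5]
carton 0.82 [100. 180.] [  6.4 235.6  61.5]
carton 0.78 [ 86. 345.] [-237.   297.9   61.5]
[ 0.18  0.27 -0.23  1.79  0.07  1.09 -1.78]
```

View pics/w8.png

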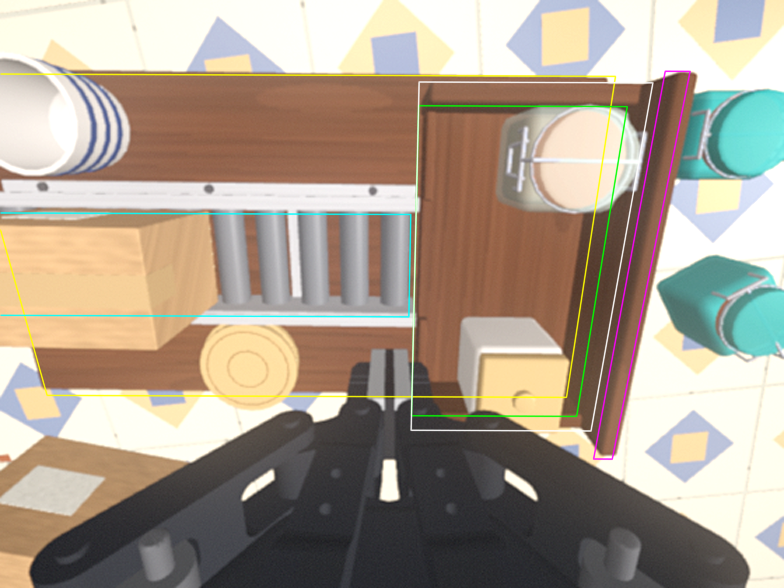

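View pics/t8.png

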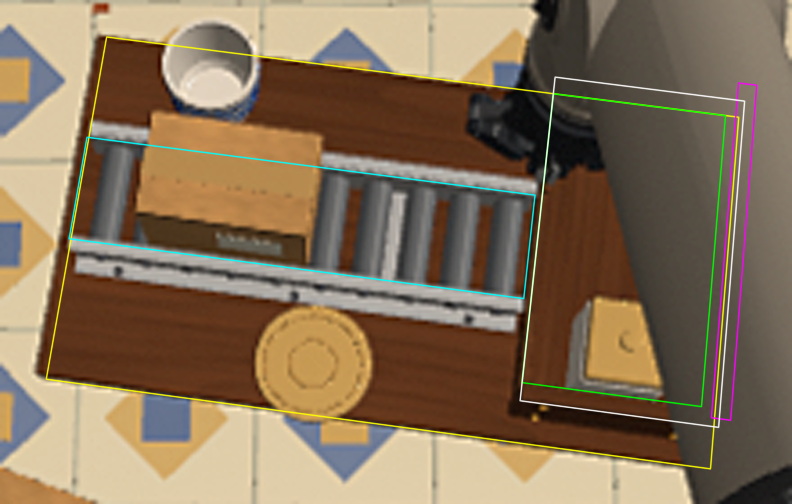

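Jar at x ≈ +82.6 and canister at x ≈ -81.8, both upright and square, so the gap is clear. I'm moving behind the carton and turning the jaws across.

```bash
python3 -m creep '[{"hand":0.0,"x":0.0,"y":-0.05,"z":0.0,"roll":0.0},{"hand":0.0,"x":0.0,"y":-0.05,"z":0.0,"roll":0.0},{"hand":0.0,"x":0.0,"y":-0.05,"z":0.0,"roll":0.0},{"hand":0.0,"x":0.0,"y":-0.05,"z":0.0,"roll":0.0},{"hand":0.0,"x":0.0,"y":-0.05,"z":0.0,"roll":0.0},{"hand":0.0,"x":0.0,"y":-0.05,"z":0.0,"roll":0.0},{"hand":0.4,"x":0.0,"y":-0.045,"z":0.0,"roll":0.0},{"hand":0.4,"x":0.0,"y":0.0,"z":0.0,"roll":-0.175},{"hand":0.4,"x":0.0,"y":0.0,"z":0.0,"roll":-0.175},{"hand":0.4,"x":0.0,"y":0.0,"z":0.0,"roll":-0.175},{"hand":0.4,"x":0.0,"y":0.0,"z":0.0,"roll":-0.175},{"hand":0.4,"x":0.0,"y":0.0,"z":0.0,"roll":-0.175},{"hand":0.4,"x":0.0,"y":0.0,"z":0.0,"roll":-0.175},{"hand":0.4,"x":0.0,"y":0.0,"z":0.0,"roll":-0.175},{"hand":0.4,"x":0.0,"y":0.0,"z":0.0,"roll":-0.175},{"hand":0.4,"x":0.0,"y":0.0,"z":0.0,"roll":-0.17},{"hand":0.4,"x":0.0,"y":0.0,"z":0.0,"roll":0.0}]'; python3 look.py w9 carton strip_end; python3 -c "
from h import *
from ov import frame
s=status.get_state();q=s['orientation'];print(R.from_quat([q[1],q[2],q[3],q[0]]).as_matrix().round(3),s['qpos'].round(2))
c=cam('top')
P=np.array([.553,-.071,0]);a=-.127
X=np.array([np.cos(a),np.sin(a),0]);Y=np.array([-np.sin(a),np.cos(a),0])
for u in ((152,112),(137,213),(323,133),(307,237)):
  p=atz(c,((u[0]+.5)/3.6-.5+190,(u[1]+.5)/3.6-.5+115),.1625);print(u,(p-P)@X,(p-P)@Y)
"
```

```text
t: 11.65
tcp_pos: [0.6022, 0.2858, 0.2609]
orientation: [-0.0, 0.752, 0.659, -0.0]
contact_force: [-0.2, -0.6, -1.0]
gripper_width: 0.0341
11.65 [0.60216419 0.28584296 0.26087651] [-1.64822981e-05  7.52138377e-01  6.59005170e-01 -2.15389593e-04] [-0.19678192 -0.61187607 -0.97450581] 0.03407777576476706
tcp runner [  3.6 360.2 260.9]
carton 0.77 [ 63. 188.] [-255.   355.4   61.5]
carton 0.74 [280. 271.] [  6.3 242.7  61.5]
strip_end 0.88 [278. 180.] [  4.5 364.2  61.5]
[[ 0.132  0.991  0.   ]
 [ 0.991 -0.132 -0.   ]
 [-0.     0.    -1.   ]] [-0.08  0.52 -0.67  1.51  0.33  1.23 -0.93]
(152, 112) 0.04188959583763989 0.3036924033590217
(137, 213) -0.03805590706174485 0.3022713450539457
(323, 133) 0.042668517962364955 0.1734916890522244
(307, 237) -0.03939197313722714 0.17441776577778154
```

View pics/w9.png

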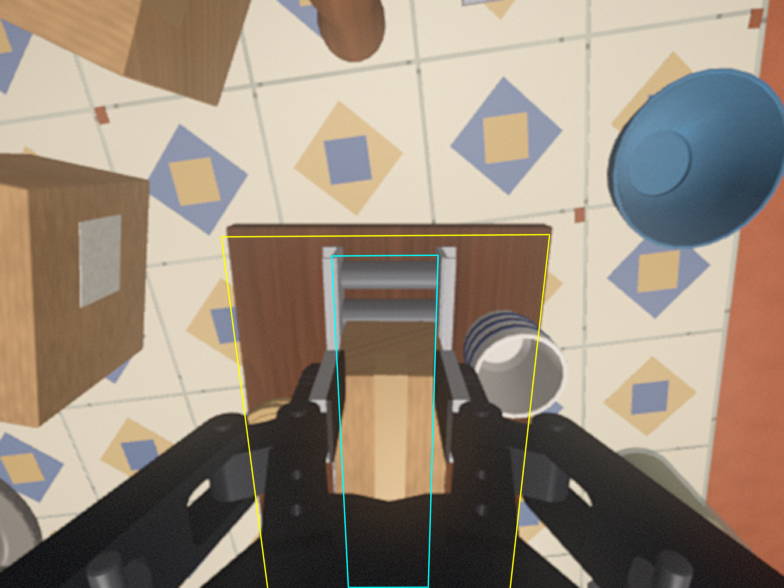

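The carton end is at y ≈ 303 and it is straight. The jaws are across it at y = 360. Now I descend and approach.

```bash
python3 -m creep '[{"hand":0.4,"x":0.0,"y":0.0,"z":0.04,"roll":0.0},{"hand":0.4,"x":0.0,"y":0.0,"z":0.06,"roll":0.0},{"hand":0.4,"x":0.0,"y":0.0,"z":0.04,"roll":0.0},{"hand":0.4,"x":0.0,"y":0.0,"z":0.02,"roll":0.0},{"hand":0.4,"x":-0.01,"y":0.0,"z":0.0,"roll":0.0},{"hand":0.4,"x":-0.01,"y":0.0,"z":0.0,"roll":0.0},{"hand":0.4,"x":-0.01,"y":0.0,"z":0.0,"roll":0.0},{"hand":0.4,"x":0.0,"y":0.0,"z":0.0,"roll":0.0}]'; python3 look.py w10; python3 -c "
from ov import *
draw('scene',(170,130,430,325),3,[],'pics/s10.png')"
```

```text
t: 12.8
tcp_pos: [0.5984, 0.256, 0.1024]
orientation: [0.001, 0.752, 0.66, 0.001]
contact_force: [0.0, 0.1, -0.4]
gripper_width: 0.0344
12.8 [0.59842994 0.25601672 0.10244551] [7.47357700e-04 7.51636676e-01 6.59576722e-01 5.44167618e-04] [ 0.01544128  0.09084139 -0.44391092] 0.03444872231305389
tcp runner [  3.6 330.1 102.4]
```

View pics/s10.png

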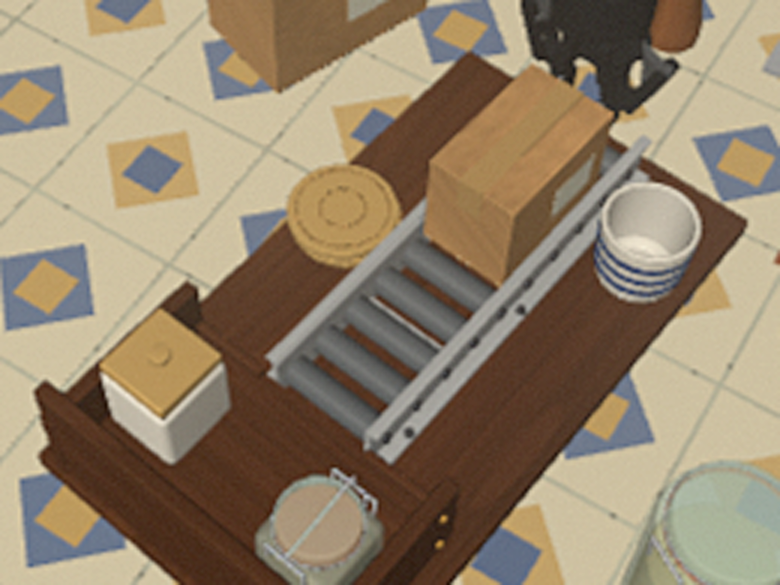

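View pics/w10.png

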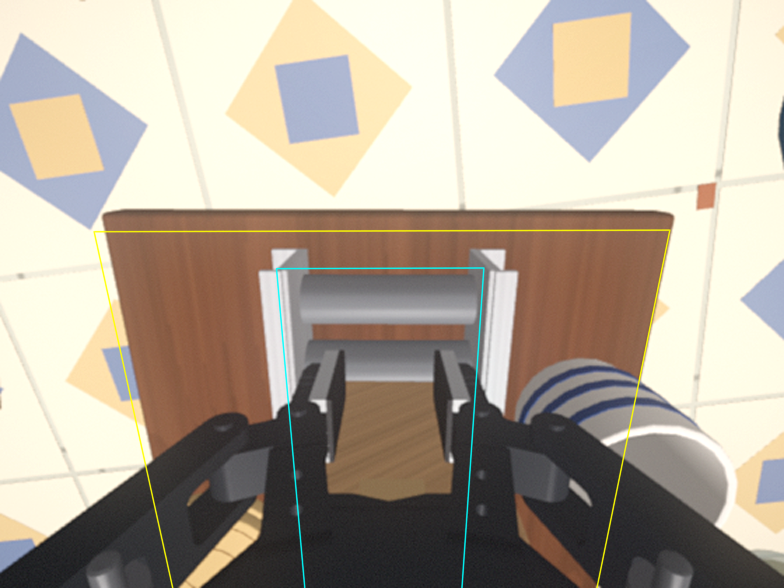

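The fingers are centred about 16 mm behind the carton face. The first pushing stage runs at up to 0.12 m/s.

```bash
python3 -m creep '[{"hand":0.4,"x":-0.008,"y":0.0,"z":0.0,"roll":0.0},{"hand":0.4,"x":-0.008,"y":0.0,"z":0.0,"roll":0.0},{"hand":0.4,"x":-0.008,"y":0.0,"z":0.0,"roll":0.0},{"hand":0.4,"x":-0.01,"y":0.0,"z":0.0,"roll":0.0},{"hand":0.4,"x":-0.012,"y":0.0,"z":0.0,"roll":0.0},{"hand":0.4,"x":-0.015,"y":0.0,"z":0.0,"roll":0.0},{"hand":0.4,"x":-0.015,"y":0.0,"z":0.0,"roll":0.0},{"hand":0.4,"x":-0.015,"y":0.0,"z":0.0,"roll":0.0},{"hand":0.4,"x":-0.015,"y":0.0,"z":0.0,"roll":0.0},{"hand":0.4,"x":-0.015,"y":0.0,"z":0.0,"roll":0.0},{"hand":0.4,"x":-0.015,"y":0.0,"z":0.0,"roll":0.0},{"hand":0.4,"x":-0.015,"y":0.0,"z":0.0,"roll":0.0},{"hand":0.4,"x":-0.015,"y":0.0,"z":0.0,"roll":0.0},{"hand":0.4,"x":-0.01,"y":0.0,"z":0.0,"roll":0.0},{"hand":0.4,"x":-0.005,"y":0.0,"z":0.0,"roll":0.0},{"hand":0.4,"x":0.0,"y":0.0,"z":0.0,"roll":0.0}]'; python3 look.py w11; python3 -c "
from ov import *
draw('scene',(170,130,430,325),3,runner_lines(frame(.553,-.071,-.13)),'pics/s11.png')"
```

```text
t: 14.9
tcp_pos: [0.5744, 0.0777, 0.1013]
orientation: [0.0, 0.751, 0.66, -0.0]
contact_force: [0.3, 0.1, 0.7]
gripper_width: 0.034
14.9 [0.57444086 0.07773434 0.10131142] [ 7.00437868e-05  7.50997700e-01  6.60304815e-01 -3.32792479e-05] [0.32462499 0.06536961 0.69977661] 0.03399567795685546
tcp runner [  2.4 150.3 101.3]
```

View pics/s11.png

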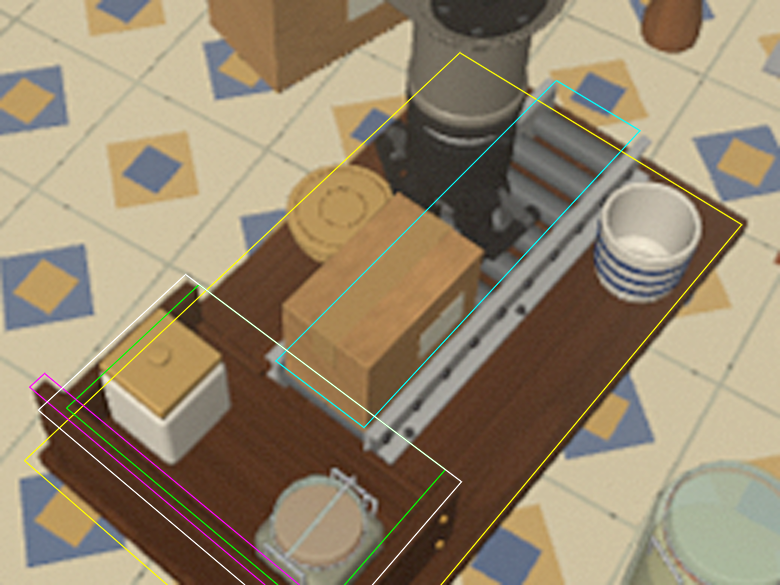

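View pics/w11.png

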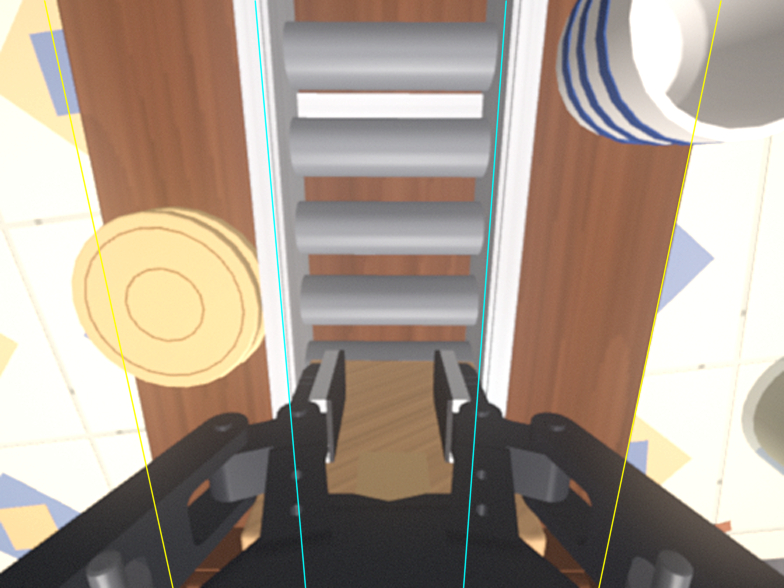

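The carton is straight at the bay mouth, aligned with the gap. Continuing the push.

```bash
python3 -m creep '[{"hand":0.4,"x":-0.006,"y":0.0,"z":0.0,"roll":0.0},{"hand":0.4,"x":-0.01,"y":0.0,"z":0.0,"roll":0.0},{"hand":0.4,"x":-0.01,"y":0.0,"z":0.0,"roll":0.0},{"hand":0.4,"x":-0.01,"y":0.0,"z":0.0,"roll":0.0},{"hand":0.4,"x":-0.01,"y":0.0,"z":0.0,"roll":0.0},{"hand":0.4,"x":-0.01,"y":0.0,"z":0.0,"roll":0.0},{"hand":0.4,"x":-0.01,"y":0.0,"z":0.0,"roll":0.0},{"hand":0.4,"x":-0.01,"y":0.0,"z":0.0,"roll":0.0},{"hand":0.4,"x":-0.01,"y":0.0,"z":0.0,"roll":0.0},{"hand":0.4,"x":-0.01,"y":0.0,"z":0.0,"roll":0.0},{"hand":0.4,"x":-0.01,"y":0.0,"z":0.0,"roll":0.0},{"hand":0.4,"x":-0.008,"y":0.0,"z":0.0,"roll":0.0},{"hand":0.4,"x":-0.006,"y":0.0,"z":0.0,"roll":0.0},{"hand":0.4,"x":0.0,"y":0.0,"z":0.0,"roll":0.0}]'; python3 look.py w12; python3 -c "
from ov import *
draw('scene',(170,150,430,345),3,[],'pics/s12.png')"
```

```text
t: 16.75
tcp_pos: [0.559, -0.0421, 0.1013]
orientation: [0.0, 0.751, 0.66, -0.0]
contact_force: [0.1, -0.6, 0.3]
gripper_width: 0.0342
16.75 [ 0.55899115 -0.04209104  0.10125547] [ 2.49214391e-04  7.51268478e-01  6.59996565e-01 -3.81121872e-04] [ 0.09572158 -0.60211594  0.28874002] 0.034179589545064386
tcp runner [  2.3  29.4 101.3]
```

View pics/s12.png

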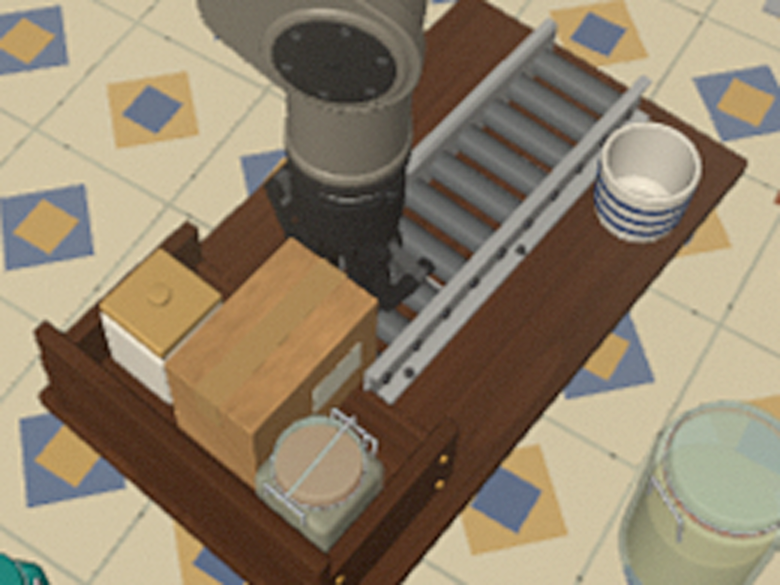

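The carton is between the two, standing straight, about 24 mm short. Now the slow final push.

```bash
python3 -m creep '[{"hand":0.4,"x":-0.004,"y":0.0,"z":0.0,"roll":0.0},{"hand":0.4,"x":-0.005,"y":0.0,"z":0.0,"roll":0.0},{"hand":0.4,"x":-0.005,"y":0.0,"z":0.0,"roll":0.0},{"hand":0.4,"x":-0.004,"y":0.0,"z":0.0,"roll":0.0},{"hand":0.4,"x":0.0,"y":0.0,"z":0.0,"roll":0.0}]';python3 -m creep '[{"hand":0.4,"x":-0.004,"y":0.0,"z":0.0,"roll":0.0},{"hand":0.4,"x":-0.002,"y":0.0,"z":0.0,"roll":0.0},{"hand":0.4,"x":0.0,"y":0.0,"z":0.0,"roll":0.0}]'; python3 look.py w13
```

```text
t: 17.48
tcp_pos: [0.5567, -0.0598, 0.1013]
orientation: [0.0, 0.751, 0.66, -0.0]
contact_force: [-0.6, 0.2, 0.6]
gripper_width: 0.0344
t: 17.85
tcp_pos: [0.5561, -0.065, 0.1014]
orientation: [0.0, 0.751, 0.66, -0.0]
contact_force: [0.2, 1.0, 0.9]
gripper_width: 0.0339
17.85 [ 0.55608384 -0.06503121  0.10135463] [ 1.08451877e-04  7.50950287e-01  6.60358731e-01 -2.82662662e-05] [0.15092724 1.02139197 0.89628174] 0.03385073960608407
tcp runner [  2.3   6.3 101.4]
```

```bash
python3 -m creep '[{"hand":0.4,"x":-0.003,"y":0.0,"z":0.0,"roll":0.0},{"hand":0.4,"x":0.0,"y":0.0,"z":0.0,"roll":0.0}]';python3 -m creep '[{"hand":0.4,"x":-0.003,"y":0.0,"z":0.0,"roll":0.0},{"hand":0.4,"x":0.0,"y":0.0,"z":0.0,"roll":0.0}]'
```

```text
t: 18.15
tcp_pos: [0.5562, -0.0657, 0.1015]
orientation: [-0.001, 0.751, 0.661, 0.001]
contact_force: [1.2, 6.2, -2.3]
gripper_width: 0.0341
t: 18.4
tcp_pos: [0.5564, -0.0657, 0.1017]
orientation: [-0.001, 0.75, 0.662, 0.003]
contact_force: [2.5, 13.5, -2.4]
gripper_width: 0.0342
```

The tool stalls against the back board at 13.5 N. I'll retreat and inspect.

```bash
python3 -m creep '[{"hand":0.4,"x":0.005,"y":0.0,"z":0.0,"roll":0.0},{"hand":0.4,"x":0.02,"y":0.0,"z":0.0,"roll":0.0},{"hand":0.4,"x":0.045,"y":0.0,"z":0.0,"roll":0.0},{"hand":0.4,"x":0.05,"y":0.0,"z":-0.03,"roll":0.0},{"hand":0.4,"x":0.04,"y":0.0,"z":-0.045,"roll":0.0},{"hand":0.4,"x":0.04,"y":0.0,"z":-0.045,"roll":0.0},{"hand":0.4,"x":0.04,"y":0.0,"z":-0.045,"roll":0.0},{"hand":0.4,"x":0.0,"y":0.0,"z":0.0,"roll":0.0}]'; python3 look.py w14
python3 - <<'E'
from ov import *
P=np.array([.553,-.071,0]);a=-.13
X=np.array([np.cos(a),np.sin(a),0]);Y=np.array([-np.sin(a),np.cos(a),0])
F=frame(.553,-.071,a)
L=[(F(np.array(box(0,-71,40,65,161.5))*.001),(0,0,255))]
draw('scene',(170,200,330,350),4,L,'pics/s14.png');draw('top',(300,120,410,250),4.5,L,'pics/t14.png')
for n in('scene','top'):
  c=cam(n);viewer.get_image(n)
  for t in('carton','jar','canister'):
    for d in viewer.tip_of(n,t)[:4]:
      p=atz(c,d['pixel'],.0615)-P
      if d['p']>.3 and abs(p@Y+.07)<.08: print(n,t,round(d['p'],2),np.round([p@X*1000,p@Y*1000],1))
E
```

```text
t: 19.4
tcp_pos: [0.5868, 0.1737, 0.2708]
orientation: [0.001, 0.749, 0.663, 0.004]
contact_force: [0.5, -0.1, -0.4]
gripper_width: 0.034
19.4 [0.58678914 0.17371909 0.27084046] [7.32362111e-04 7.48834691e-01 6.62743424e-01 4.14995128e-03] [ 0.49952939 -0.05532469 -0.44798489] 0.03404055237264035
tcp runner [  2.5 247.  270.8]
scene carton 0.68 [ -1.4 -73.4]
scene jar 0.69 [ 79.9 -95.7]
scene canister 0.95 [-77.8 -73.9]
top jar 0.59 [ 78.6 -93.9]
top canister 0.71 [ 82.3 -96.2]
```

View pics/s14.png

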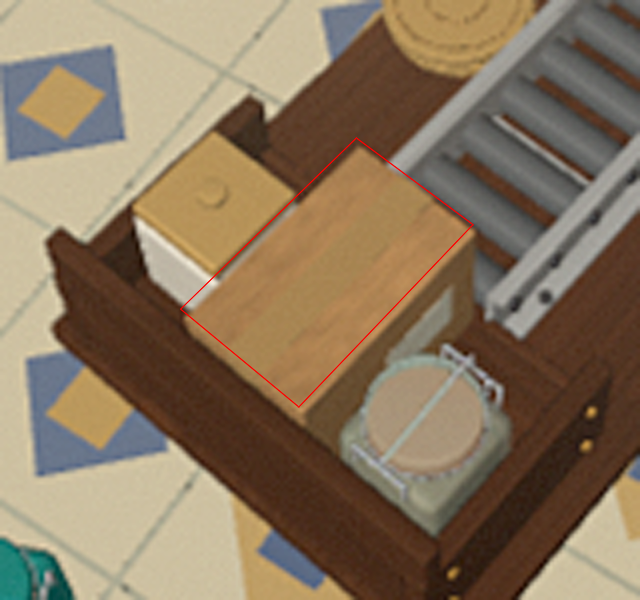

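View pics/t14.png

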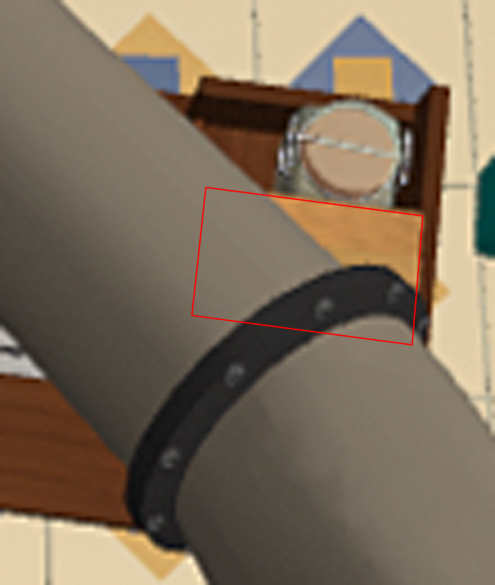

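The carton matches the predicted home outline in the scene view: straight, with its front end against the back board. Jar and canister are upright on either side, and the robot is clear.

```bash
python3 -c "
from cell import ticket;print(ticket.sign_off())"
```

```text
the job is handed in; nothing more can be done
None
```

The job is handed in at about 19.7 s of the 51 s. The sign-off reports no verdict, so this rests on my own checks.

**What I did:**
- I pushed the canister to the -x wall (stalled at about 8 N) and the jar to the +x wall (about 14 N), both with shut fingers low down. The camera read them at about x = -82 and +83 mm, with the carton still on the rollers at y ≈ 235 mm.
- I then pushed the carton along the rollers at no more than about 0.12 m/s with the jaws set across it. It stalled against the back board at 13.5 N, with the fingers at y ≈ 5.6 mm, where they should be with the carton home.

**Last checks:**
- **Carton:** the scene camera put it at about (-1, -73) mm, straight and within a few mm of the predicted home outline.
- **Jar and canister:** both were upright, at x ≈ +80 and -78 mm.
- **Cup and coasters:** they looked untouched in the pictures, but I did not measure them again at the end. The cup was last in view before the carton reached the back board.
- **Robot:** clear of everything.

**What failed or disagreed:**
- In the last top view the arm hid most of the bay, so that camera gave no carton check, and it labelled the jar as "canister".
- The final canister and jar x readings are 3–4 mm nearer the middle than the earlier wrist reading. That is within camera error and still well past the 68 mm needed.
- The first move call was refused for leaving out some keys; nothing moved.

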